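Dock the climate logger heavy end down and lock it in

ROBOT

A 7-joint arm with a two-finger parallel gripper is mounted at the origin on the work surface. World frame = base frame: x ahead of the robot, y to its left, z up, the work surface at z = 0. Lengths are in m, angles in rad, forces in N, time in s.
With the tool pointing down it reaches from about 0.35 to 0.9 m from the base axis. Payload 8.1 kg.
Tool frame: the origin (TCP) lies where the fingers leave the gripper's body, on its centre line; the fingertips stand 66 mm ahead of it and the grasp point (between the pads) lies 47 mm ahead of it (arm.tip_reach is the distance from the TCP to the fingertips, in m); z points along the fingers, y is the direction in which the jaws open and shut (so a half turn about z gives the same grasp; the last joint's range is limited). The gripper opens to 92 mm and grips with 3 to 60 N. Pads are 19 mm wide; open, the fingers measure 130 mm over their backs; the gripper's body (75 mm by 190 mm) begins 47 mm behind the grasp point.
Start: joints at [-1.447, 0.434, 0.025, 1.573, -0.012, 1.134, -0.075], TCP at [0.141, 0.609, 0.292] pointing down, gripper open.
Joint ranges: [-2.62, 2.62], [-0.44, 2.09], [-1.27, 1.32], [0.08, 2.57], [-1.32, 4.46], [0.12, 2], [-2.74, 2.74]. Speed limits (rad/s): [2.22, 2.22, 3.01, 3.01, 3.14, 3.14, 3.14].

INTERFACE

Orientations are given as a rotation vector (axis times angle).
In Python, from cell import arm gives the robot as it stands.
- The arm moves only by the tool carry_out, never from a script. Its argument "plan" is a list of rows, each a list of 5 numbers: the shift along the world's x, y, z in cm, then the turn about the world's z in rad, then the finger opening in cm, from 0 to 9.18. In form: [[tx, ty, tz, spin, fingers], ...]. A call has 1 to 20 rows; each row is the pose to reach, as a shift and turn from the pose measured when the call began; what a row does not reach only later rows make up. A row lasts 1/10 s, in which the tool goes at most 50 mm and 8.59 degrees, less where a joint would pass 70% of its speed; a pose out of reach is approached as far as the arm can. A call with a gripper value outside its range is refused whole. The fingers move at their own pace and stop on an object; "squeeze" is the grip in N (left out, the last holds). Time passes only in rows, so rows that repeat a pose let the fingers close. It gives the time, the measured TCP pose, the force and the opening at its end, in the units of the state.
- arm.observe(): the state, without advancing time (a new reading comes with each control period).
- arm.get_image(name): name is "scene" or "top" or "wrist"; returns (picture, depth): 384x512x3 uint8, red, green, blue; 384x512 float32, m along the optical axis (not along the pixel's ray), 0 where there is no reading.
- arm.get_calibration(name): a dict with "intrinsics" (3x3 intrinsics, pixels), "rvec" (rotation vector, rad) and "tvec" (3), from world to camera coordinates, as OpenCV has them; the wrist camera has in their place "tool_from_camera" (4x4, takes a point from camera to tool coordinates, whose origin is the TCP and whose axes are the flange's). Camera axes: x right, y down, z forward; pixel columns grow to the right and rows downward; lengths in m; the calibration is good to about 2 mm. A picture is of the moment at which its call begins: read the wrist's pose just before it. get_calibration takes no time and is no camera call.
- arm.sign_off(): hands the job in, once; it reports no verdict.
The state is a dict: "clock": time; "joints": joint angles; "dq": joint speeds; "joint_efforts": joint torques, N m; "position": TCP position; "ee_rot": TCP orientation; "force": force on the tool from outside, world axes, zero at the start; "ft_torque": the same for the moment, N m; "width": opening from 0.0 (shut) to 1.0 (fully open).
Only numpy, scipy, OpenCV 4.12 (cv2) and the standard library are available. Lean on these libraries where they do the work, as an engineer would, in place of code of your own. Each camera call takes 0.05 s, during which the arm holds its last target. There are 200 camera calls.

TASK

The white climate logger lies in its cradle and its two ends look alike, but a battery makes one heavy: lift it well clear by the grey buttons at its middle, see which end sinks, and stand it upright on its heavy end, free and balanced, on the dark disc in the station's bay. On its light end it topples; never let it fall over or lie down outside the cradle. Then slide the gate fully shut across the bay and push the steel pin through the gate's tab into the lug below until its head sits on the tab, leaving the other things on the desk where they are.

Things in the scene. Friction and masses are not known exactly. Their poses are not given: they have to be found in the camera images.
- logger: White plastic case, square section 44 x 44 mm, 140 mm long over two alike, gently domed ends (domes 4.5 mm high). Origin at its middle; x runs along it. About 0.45 kg; centre of mass 34 to 38 mm from the middle towards the heavy end; which end that is changes from run to run, neither axes nor looks tell. On its heavy end it rights itself from small leans; on the light end it falls at once.
- ring (a point): The middle of the logger. Around it, on each of the four faces, a grey lens-shaped button, 28 mm long across the face, stands 4 mm proud (52 mm over two opposite ones). Held lightly (20 N) by two of them, it turns between the fingers and its heavy end sinks; a firm grip (80 N) on the flat faces holds it. Axes as the logger's. 80 mm above the desk at the start and also when standing in the bay.
- cradle: Grey cradle fixed to the desk, base 130 x 90 x 12 mm, origin under its middle, x along the logger that lies in it. A rib 34 mm high joins two slim saddles.
- saddles (a point): Middle of the logger as it lies in the cradle, 80 mm above the desk. The two flat, rubber-topped saddles, 14 mm long and 34 mm wide (narrower than the logger: fingers pass beside them), carry it 51 mm either side of this point. The logger may be laid back here.
- dock: Docking station, fixed: grey base plate 10 mm high, x from -65 to 65 mm, y from -155 to 60 mm. Origin on the desk under the middle of the bay. The bay, y from -60 to 52 mm, has walls up to 34 mm above the desk at its back (x = 61 mm) and side (y = 56 mm); beyond y = -60 mm is a housing 50 mm high. The front (-x) is open until the gate is shut.
- bay (a point): The point on the floor in the middle of the bay, 10 mm above the desk, where the logger shall stand; a dark disc of 64 mm diameter marks it.
- gate (a joint): How far the station's gate has slid, in m: 0 = parked in front of the housing, 0.10 = fully shut across the front of the bay. It slides along the station's +y and stays where it is left; moving it takes about 1 N.
- gate_grip (a point): The gate's grip: an upright black block, 22 mm in the station's x, 24 mm in its y, top 60 mm above the desk. It stands 45 mm in front (-x) of the gate panel on a thin arm and is otherwise free all round. This point is on its centre line 12 mm below its top, 120 mm in front of the middle of the bay; axes as the station's.
- lug_hole (a point): Mouth of the upright 17 mm hole in the lug, a 40 x 40 x 12 mm block fixed to the front of the station (107 mm in front of the bay's middle, 30 mm to +y); 12 mm above the desk, open down to the desk. When the gate is fully shut, the 17 mm hole of the gate's flat tab (36 x 36 mm, from 16 to 24 mm above the desk) lies right above it, 35 mm beside the gate's grip.
- pin: Loose steel lock pin, 65 mm long: shaft 12 mm across and 23 mm long with a tapered tip, above it a round head 26 mm across and 42 mm high. Origin at its tip, z up to the head. It starts standing in the pin stand, head resting on it, tip 1 mm above the desk; fully home its head rests on the gate's tab and its tip is 1 mm above the desk too.
- pin_stand: Grey block fixed to the desk, 46 x 46 x 24 mm with an upright 17 mm through hole, that holds the pin at the start. Origin under its middle.
- stamp: Wooden hand stamp, 42 mm across, 58 mm high, standing; origin under its foot. Leave alone.
- cards: Banded block of index cards, 85 x 50 x 28 mm, origin under its middle. Leave alone.
- pot: White ceramic pot, 72 mm across, 95 mm high, origin under its middle. Leave alone.
- loupe: Black round stand magnifier, 60 mm across, 30 mm high, origin under its middle. Leave alone.
- eraser: Eraser block, 60 x 30 x 18 mm, origin under its middle. Leave alone.
- brush: Dusting brush lying flat on the desk near the robot. Leave alone.
Mind the look-alikes: they are no part of the job. Leave any blue or red look-alike of the logger alone.

How it is judged:
By the outcome, as a careful person would: the job done as asked, in the order asked, and still so for the second after the job is handed in, with the robot touching nothing.
It also fails if it takes over 67 s, if anything falls off the work surface, if the arm or the gripper's body presses on something with over 40 N, if the wrist force passes 120 N, or if a joint passes its speed limit or range.

## Working session

There is one attempt and no reset: what is moved stays moved. The work goes in short steps, Python scripts to look and compute and a tool call to move; the robot and the scene stay as the last step left them, time stands still between calls to the robot, and variables do not carry over. Pictures are saved under pics/ and viewed, about 8 in all and at most 12, crops included, and the job is handed in when it is done.

Besides the shell and the picture viewer there is one more tool, called as name(argument=value, ...) on one line, values as JSON. carry_out: Moves the arm, as the interface text tells. Its arguments: {"type":"object","properties":{"plan":{"type":"array"},"squeeze":{"type":"number"}},"required":["plan"]}

```bash
ls; mkdir -p pics; cat > h.py <<'E'
import numpy as np,cv2
from cell import arm
def cam(n):
    c=arm.get_calibration(n);K=np.array(c["intrinsics"])
    if n=="wrist":
        s=arm.observe();T=np.eye(4);T[:3,:3]=cv2.Rodrigues(np.array(s["ee_rot"],float))[0];T[:3,3]=s["position"]
        return K,T@np.array(c["tool_from_camera"])
    W=np.eye(4);W[:3,:3]=cv2.Rodrigues(np.array(c["rvec"],float))[0];W[:3,3]=np.ravel(c["tvec"])
    return K,np.linalg.inv(W)
def shot(n,f=None):
    K,T=cam(n);im,d=arm.get_image(n)
    if f: cv2.imwrite(f"pics/{f}.png",im[:,:,::-1])
    v,u=np.mgrid[:384,:512]
    P=np.stack([(u-K[0,2])/K[0,0]*d,(v-K[1,2])/K[1,1]*d,d],-1)@T[:3,:3].T+T[:3,3]
    P[d==0]=np.nan
    return im,P,K,T
E
python3 - <<'E'
from h import *
print(arm.observe())
for n in("scene","top"):
    im,P,K,T=shot(n,n);np.savez(n,im=im,P=P,K=K,T=T);print(n,T.round(3))
a=cv2.imread("pics/scene.png");b=cv2.imread("pics/top.png")
E
```

```text
pics
{'clock': 0.0, 'joints': array([-1.44662015,  0.4352728 ,  0.02496017,  1.57408816, -0.0116158 ,
        1.13399656, -0.07511384]), 'dq': array([ 0.00067024, -0.00052707,  0.00115678, -0.00043541,  0.00179235,
       -0.00023764, -0.00020508]), 'joint_efforts': array([-4.54718411e-04, -6.67854881e+01,  9.84954759e-01, -3.14470696e+01,
       -6.04967074e-02,  4.26859839e-02,  1.69590294e-04]), 'position': array([0.14046761, 0.60859515, 0.29141725]), 'ee_rot': array([-3.55572692e-01, -3.12134866e+00,  2.54284406e-03]), 'force': array([-0.70782895,  0.06380135, -0.13282109]), 'ft_torque': array([-0.00225548,  0.01401715, -0.01924082]), 'width': 1.003954555301292}
scene [[ 7.140e-01  4.660e-01 -5.220e-01  1.151e+00]
 [ 7.000e-01 -4.760e-01  5.320e-01 -6.440e-01]
 [-1.000e-03 -7.460e-01 -6.660e-01  8.650e-01]
 [ 0.000e+00  0.000e+00  0.000e+00  1.000e+00]]
top [[-0.074 -0.974  0.215  0.302]
 [-0.997  0.073 -0.013 -0.021]
 [-0.003 -0.215 -0.977  1.162]
 [ 0.     0.     0.     1.   ]]
```

View pics/top.png

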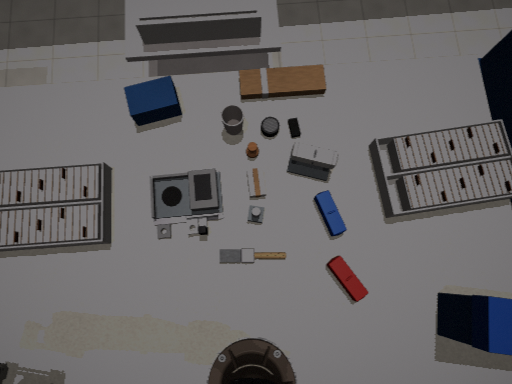

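View pics/scene.png

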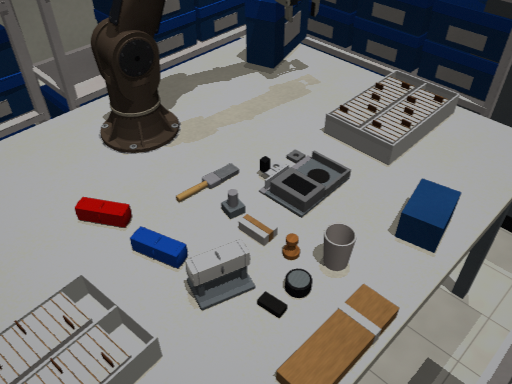

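The top view shows the white logger in its cradle at about (315,155). The dock is at (187,195) with its disc at (172,196), the gate grip at (203,230), the lug at (165,231) and the pin in its stand at (256,213). The blue (330,213) and red (348,278) bodies lie on the desk and are look-alikes. Only the white one with grey buttons, raised on a cradle, fits the description.

```bash
python3 - <<'E'
from h import *
D={n:np.load(n+".npz") for n in("scene","top")}
def sel(n,c,r,z0,z1):
    P=D[n]["P"].reshape(-1,3);m=(np.hypot(P[:,0]-c[0],P[:,1]-c[1])<r)&(P[:,2]>z0)&(P[:,2]<z1);return P[m]
P=D["top"]["P"]
for k,(u,v) in dict(log=(315,152),disc=(172,196),grip=(203,230),lug=(165,231),pin=(256,212),tab=(193,227),brush=(235,256),eraser=(256,182),stamp=(252,150)).items(): print(k,P[v,u].round(3))
for k,(u,v),r,z0,z1 in [("logger",(315,152),.09,.088,.12),("housing",(203,187),.1,.044,.055),("walls",(172,196),.1,.03,.038),("pin",(256,212),.03,.045,.08),("grip",(203,230),.03,.054,.07),("base",(172,196),.2,.006,.014)]:
  for n in D:
    Q=sel(n,P[v,u],r,z0,z1)
    if len(Q)<4: print(k,n,len(Q));continue
    (c,s,a)=cv2.minAreaRect(Q[:,:2].astype(np.float32)*1000)
    print(k,n,len(Q),np.round(c,1),np.round(s,1),round(a,1),"z",np.median(Q[:,2]).round(4),"mean",Q[:,:2].mean(0).round(4))
im=D["top"]["im"][120:275,145:365,::-1];cv2.imwrite("pics/crop.png",cv2.resize(im,(792,558),interpolation=cv2.INTER_CUBIC))
E
```

```text
log [ 0.641 -0.234  0.107]
disc [0.562 0.207 0.013]
grip [0.442 0.11  0.064]
lug [0.456 0.235 0.001]
pin [ 0.483 -0.049  0.064]
tab [0.461 0.148 0.001]
brush [0.362 0.023 0.022]
eraser [ 0.582 -0.057  0.032]
stamp [ 0.679 -0.052  0.056]
logger scene 1286 [ 638.8 -235.8] [136.5  47.5] 71.9 z 0.1028 mean [ 0.642 -0.24 ]
logger top 703 [ 638.7 -231.5] [136.6  46.3] 72.0 z 0.1025 mean [ 0.6368 -0.2309]
housing scene 982 [570.7 106.4] [122.   88.9] 1.3 z 0.052 mean [0.5746 0.103 ]
housing top 1024 [559.6 108.6] [140.5  86.7] 0.0 z 0.0512 mean [0.5684 0.1083]
walls scene 258 [558.1 203.5] [139.2 144.8] 88.5 z 0.0348 mean [0.5843 0.2294]
walls top 223 [556.8 197.8] [144.1 146.8] 2.2 z 0.0344 mean [0.5844 0.2346]
pin scene 118 [486.3 -49. ] [24.4 26.9] 37.5 z 0.065 mean [ 0.4894 -0.0516]
pin top 70 [486.1 -45.9] [23.6 24.3] 85.3 z 0.0664 mean [ 0.4851 -0.0461]
grip scene 60 [445.4 113.2] [22.5 24.7] 3.2 z 0.0612 mean [0.4466 0.1121]
grip top 61 [444.7 116. ] [23.9 21.2] 89.3 z 0.0605 mean [0.4449 0.1154]
base scene 1186 [550.2 219.1] [382.3 363.9] 24.7 z 0.0111 mean [0.5475 0.1964]
base top 1841 [562.6 208.7] [392.  372.7] 88.3 z 0.0105 mean [0.5449 0.1972]
```

View pics/crop.png

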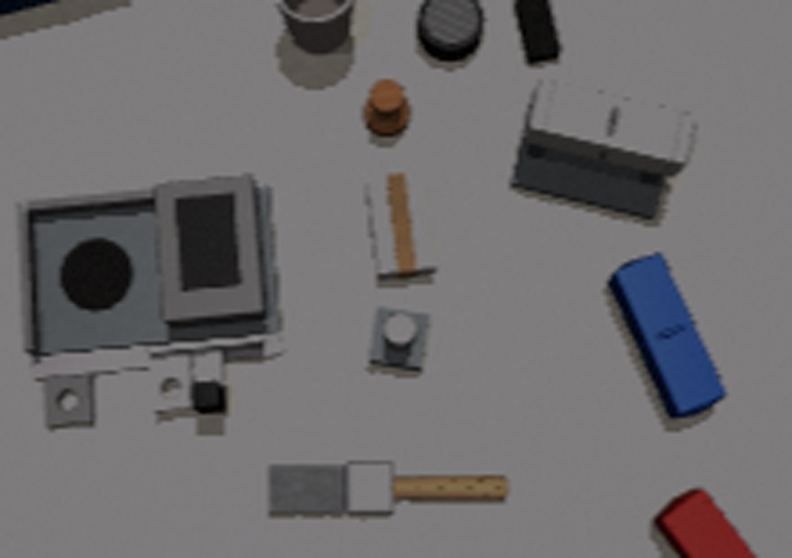

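The crop confirms it: the white case with a grey lens button, at crop (612,120), sits on the saddles. Blue and red are the decoys. I'll go over the dock first for a close measurement with the wrist camera.

carry_out(plan=[[36, -51, 4, -1.3, 9], [36, -51, 4, -1.3, 9], [36, -51, 4, -1.3, 9], [36, -51, 4, -1.3, 9], [36, -51, 4, -1.3, 9], [36, -51, 4, -1.3, 9], [36, -51, 4, -1.3, 9], [36, -51, 4, -1.3, 9], [36, -51, 4, -1.3, 9], [36, -51, 4, -1.3, 9], [36, -51, 4, -1.3, 9], [36, -51, 4, -1.3, 9], [36, -51, 4, -1.3, 9], [36, -51, 4, -1.3, 9], [36, -51, 4, -1.3, 9], [36, -51, 4, -1.3, 9]], squeeze=20)

```text
clock: 1.7
position: [0.4998, 0.0998, 0.3312]
ee_rot: [-2.169, -2.27, 0.003]
force: [-0.3, 0.3, -0.5]
width: 0.978
```

```bash
python3 - <<'E'
from h import *
im,P,K,T=shot("wrist","w1");np.savez("w1",im=im,P=P,K=K,T=T);s=arm.observe();print(s["clock"],s["position"],s["ee_rot"],s["joints"].round(2));print(T.round(3))
print(arm.get_calibration("wrist")["tool_from_camera"])
E
```

```text
1.75 [0.49979294 0.10002476 0.33123769] [-2.16826592e+00 -2.27103857e+00  2.26410181e-03] [-0.77  0.22  0.57  1.82 -0.13  1.13 -0.1 ]
[[ 0.999  0.045  0.011  0.496]
 [ 0.046 -0.952 -0.301  0.182]
 [-0.003  0.301 -0.953  0.423]
 [ 0.     0.     0.     1.   ]]
[[ 4.36199595e-04 -9.53436475e-01 -3.01593596e-01  8.20355591e-02]
 [ 9.99999900e-01  4.45664544e-04  3.74236037e-05  1.61149836e-04]
 [ 9.87285438e-05 -3.01593582e-01  9.53436574e-01 -9.22323146e-02]
 [ 0.00000000e+00  0.00000000e+00  0.00000000e+00  1.00000000e+00]]
```

View pics/w1.png

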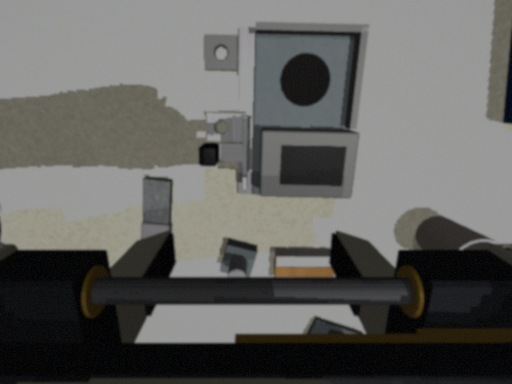

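The wrist view shows the disc at (305,79), the lug hole at (221,52), the tab hole at (221,127), the grip at (209,154) and the pin at about (237,262).

```bash
cat >> h.py <<'E'
def ray(K,T,u,v,z):
    d=T[:3,:3]@np.array([(u-K[0,2])/K[0,0],(v-K[1,2])/K[1,1],1]);return T[:3,3]+d*(z-T[2,3])/d[2]
def blob(im,u,v,hw,dark=True,thr=None):
    g=cv2.cvtColor(im,cv2.COLOR_RGB2GRAY)[v-hw:v+hw,u-hw:u+hw];g=g if dark else 255-g
    t,m=cv2.threshold(g,0 if thr is None else thr,255,cv2.THRESH_BINARY_INV|(cv2.THRESH_OTSU if thr is None else 0))
    n,l,s,c=cv2.connectedComponentsWithStats(m);i=l[hw,hw];return (c[i][0]+u-hw,c[i][1]+v-hw,s[i][4])
E
python3 - <<'E'
from h import *
d=np.load("w1.npz");im,P,K,T=[d[k] for k in("im","P","K","T")]
for k,(u,v),hw,dark,z in [("disc",(305,79),42,1,.010),("lughole",(221,53),10,0,.012),("tabhole",(221,127),10,1,.024),("grip",(209,152),18,1,.06)]:
    b=blob(im,u,v,hw,dark);print(k,np.round(b,1),ray(K,T,b[0],b[1],z).round(4),P[v,u].round(4))
# dock angle: walls z .034 & housing
Q=P.reshape(-1,3);Q=Q[~np.isnan(Q[:,0])]
for k,x,y,z0,z1 in [("housing",(.45,.68),(.05,.2),.045,.055),("grip",(.42,.47),(.08,.14),.054,.07),("lug",(.42,.48),(.2,.28),.009,.0135),("wall",(.6,.65),(.1,.3),.030,.038)]:
    m=(Q[:,0]>x[0])&(Q[:,0]<x[1])&(Q[:,1]>y[0])&(Q[:,1]<y[1])&(Q[:,2]>z0)&(Q[:,2]<z1);A=Q[m]
    print(k,len(A),[np.round(t,1) for t in cv2.minAreaRect(A[:,:2].astype(np.float32)*1000)],np.median(A[:,2]).round(4))
E
```

```text
disc [ 304.7   79.2 2058. ] [0.5614 0.2093 0.01  ] [0.5618 0.2096 0.0091]
lughole [220.9  53.4 105. ] [0.4542 0.2343 0.012 ] [0.4531 0.2362 0.0008]
tabhole [221.6 127.3 311. ] [0.4576 0.1455 0.024 ] [ 0.4544  0.1436 -0.0006]
grip [208.6 153.8 427. ] [0.4459 0.1167 0.06  ] [0.4465 0.119  0.0606]
housing 6311 [array([540.2, 104.9]), array([179.1,  85.4]), np.float64(1.4)] 0.0503
grip 352 [array([444.4, 112.7]), array([20.9, 24.1]), np.float64(0.4)] 0.0597
lug 964 [array([454.3, 235.2]), array([39.9, 40. ]), np.float64(2.1)] 0.0119
wall 937 [array([614.3, 209.4]), array([ 25.7, 120.6]), np.float64(1.5)] 0.0338
```

carry_out(plan=[[14, -33.4, -3, -0.36, 9], [14, -33.4, -3, -0.36, 9], [14, -33.4, -3, -0.36, 9], [14, -33.4, -3, -0.36, 9], [14, -33.4, -3, -0.36, 9], [14, -33.4, -3, -0.36, 9], [14, -33.4, -3, -0.36, 9], [14, -33.4, -3, -0.36, 9], [14, -33.4, -3, -0.36, 9], [14, -33.4, -3, -0.36, 9]])

```text
clock: 2.75
position: [0.64, -0.2319, 0.3008]
ee_rot: [-2.537, -1.847, 0.001]
force: [-0.6, 0.9, -0.2]
width: 0.975
```

```bash
python3 - <<'E'
from h import *
im,P,K,T=shot("wrist","w2");np.savez("w2",im=im,P=P,K=K,T=T);s=arm.observe();p=s["position"];R=cv2.Rodrigues(s["ee_rot"])[0];print(s["clock"],p,"jaw",np.degrees(np.arctan2(R[1,1],R[0,1])),s["joints"].round(2))
Q=P.reshape(-1,3);Q=Q[~np.isnan(Q[:,0])]
m=(np.hypot(Q[:,0]-.639,Q[:,1]+.2335)<.09)&(Q[:,2]>.09)&(Q[:,2]<.112);A=Q[m]
print(len(A),[np.round(t,1) for t in cv2.minAreaRect(A[:,:2].astype(np.float32)*1000)],np.median(A[:,2]).round(4))
E
```

```text
2.8 [ 0.64007325 -0.23131834  0.30112989] jaw -17.81748426638761 [-0.13  0.58  0.67  1.44 -0.37  1.25  0.27]
5566 [array([ 638.4, -234.6]), array([134.7,  45.6]), np.float64(72.4)] 0.1018
```

View pics/w2.png

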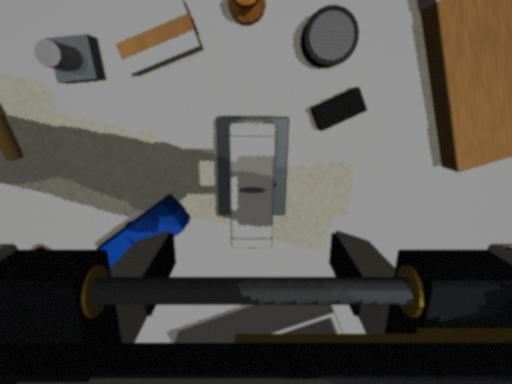

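```bash
python3 - <<'E'
from h import *
d=np.load("w2.npz");im,P,K,T=[d[k] for k in("im","P","K","T")]
b=blob(im,252,190,14,thr=70);print(b,ray(K,T,b[0],b[1],.106).round(4),P[190,252])
Q=P.reshape(-1,3);Q=Q[~np.isnan(Q[:,0])]
m=(np.hypot(Q[:,0]-.486,Q[:,1]+.047)<.03)&(Q[:,2]>.06)&(Q[:,2]<.07);A=Q[m];print(len(A),[np.round(t,1) for t in cv2.minAreaRect(A[:,:2].astype(np.float32)*1000)],A.mean(0))
E
```

```text
(np.float64(251.6159420289855), np.float64(189.56521739130434), np.int32(138)) [ 0.6382 -0.2342  0.106 ] [ 0.63838786 -0.23486836  0.10556975]
648 [array([485.4, -50.2]), array([25.7, 25.6]), np.float64(33.0)] [ 0.48641512 -0.05034758  0.06546026]
```

carry_out(plan=[[-0.2, -0.3, -4, 0, 9], [-0.2, -0.3, -9, 0, 9], [-0.2, -0.3, -13, 0, 9], [-0.2, -0.3, -16, 0, 9], [-0.2, -0.3, -17.4, 0, 9], [-0.2, -0.3, -17.4, 0, 9], [-0.2, -0.3, -17.4, 0, 4.5], [-0.2, -0.3, -17.4, 0, 4.5], [-0.2, -0.3, -17.4, 0, 4.5], [-0.2, -0.3, -17.4, 0, 4.5], [-0.2, -0.3, -17.4, 0, 4.5], [-0.2, -0.3, -17.4, 0, 4.5], [-0.2, -0.3, -17.4, 0, 4.5], [-0.2, -0.3, -17.4, 0, 4.5]], squeeze=20)

```text
clock: 4.2
position: [0.6382, -0.2344, 0.1275]
ee_rot: [-2.536, -1.849, 0.0]
force: [-1.2, 0.8, 4.6]
width: 0.545
```

Opening is 50 mm, so the pads are on the buttons. Lift.

carry_out(plan=[[0, 0, 1, 0, 4.5], [0, 0, 2.5, 0, 4.5], [0, 0, 4, 0, 4.5], [0, 0, 5.5, 0, 4.5], [0, 0, 7, 0, 4.5], [0, 0, 7, 0, 4.5], [0, 0, 7, 0, 4.5], [0, 0, 7, 0, 4.5], [0, 0, 7, 0, 4.5], [0, 0, 7, 0, 4.5], [0, 0, 7, 0, 4.5]])

```text
clock: 5.3
position: [0.638, -0.2344, 0.197]
ee_rot: [-2.536, -1.848, 0.001]
force: [0.3, 0.6, -4.5]
width: 0.542
```

```bash
python3 - <<'E'
from h import *
im,P,K,T=shot("scene");s=arm.observe();print(s["clock"],s["position"],s["force"],s["ft_torque"])
c=cv2.resize(im[180:320,140:290,::-1],None,fx=4,fy=4,interpolation=cv2.INTER_CUBIC);cv2.imwrite("pics/lift.png",c)
E
```

```text
5.35 [ 0.63805042 -0.23440302  0.1971032 ] [-0.44027355 -0.04132019 -4.81112215] [0.03599677 0.05024137 0.00892101]
```

View pics/lift.png

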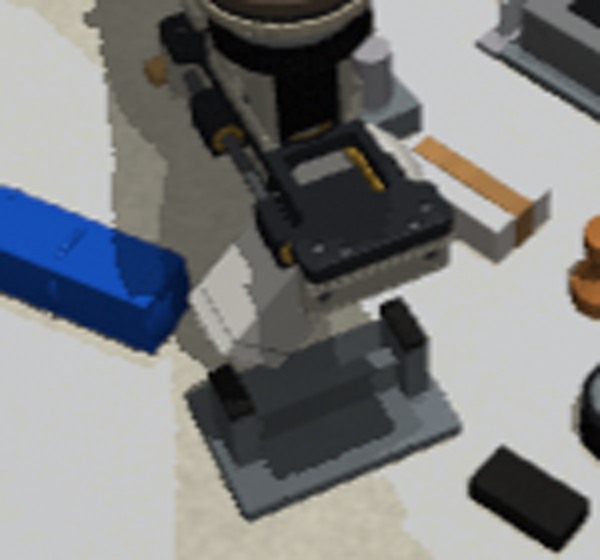

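The left end (towards -y) seems lower. I'll confirm it with depth.

```bash
python3 - <<'E'
from h import *
a=np.array([np.cos(np.radians(72.2)),np.sin(np.radians(72.2))]);n=np.array([-a[1],a[0]])
for cn in("scene","wrist","top"):
    im,P,K,T=shot(cn,"l_"+cn);Q=P.reshape(-1,3);d=Q[:,:2]-[.638,-.2344];s=d@a;t=d@n
    m=(abs(t)<.021)&(abs(s)<.1)&(Q[:,2]>.05)&(Q[:,2]<.25)
    for lo in np.arange(-.1,.1,.02):
        k=m&(s>=lo)&(s<lo+.02)
        if k.sum()>5: print(cn,round(lo,2),k.sum(),np.percentile(Q[k,2],[5,50,95]).round(3))
s=arm.observe();print(s["clock"])
E
```

```text
scene -0.06 310 [0.054 0.123 0.137]
scene -0.04 379 [0.104 0.153 0.246]
scene -0.02 84 [0.104 0.241 0.248]
scene 0.0 114 [0.185 0.238 0.249]
scene 0.02 29 [0.198 0.24  0.249]
scene 0.04 169 [0.052 0.06  0.202]
wrist -0.06 324 [0.12  0.129 0.137]
wrist -0.04 266 [0.138 0.146 0.156]
wrist -0.02 402 [0.16  0.165 0.166]
wrist 0.02 17911 [0.204 0.223 0.24 ]
wrist 0.04 10099 [0.058 0.194 0.202]
wrist 0.06 577 [0.177 0.179 0.182]
5.5
```

The -y end sinks: top surface z is about 0.129 at s=-0.06 against 0.18 on the other side. I'll lay it back, shifting slightly towards the heavy end at first so the low corner lands on its saddle.

carry_out(plan=[[-0.3, -1, 0, 0, 4.5], [-0.3, -1, -1.5, 0, 4.5], [-0.3, -1, -3, 0, 4.5], [-0.3, -1, -3.8, 0, 4.5], [-0.3, -1, -4.4, 0, 4.5], [-0.3, -1, -5, 0, 4.5], [-0.2, -0.7, -5.6, 0, 4.5], [-0.1, -0.4, -6.2, 0, 4.5], [0, -0.1, -6.6, 0, 4.5], [0, 0, -7, 0, 4.5], [0, 0, -7, 0, 4.5], [0, 0, -7, 0, 4.5]], squeeze=20)

```text
clock: 6.7
position: [0.6378, -0.235, 0.1271]
ee_rot: [-2.537, -1.848, 0.001]
force: [0.1, -0.3, -0.3]
width: 0.49
```

```bash
python3 - <<'E'
from h import *
im,P,K,T=shot("scene");s=arm.observe();print(s["clock"],s["position"],s["force"],s["ft_torque"])
c=cv2.resize(im[180:320,140:290,::-1],None,fx=4,fy=4,interpolation=cv2.INTER_CUBIC);cv2.imwrite("pics/laid.png",c)
a=np.array([np.cos(np.radians(72.2)),np.sin(np.radians(72.2))]);n=np.array([-a[1],a[0]])
for cn in("wrist",):
    im,P,K,T=shot(cn,"l_"+cn);Q=P.reshape(-1,3);d=Q[:,:2]-[.638,-.2344];s=d@a;t=d@n
    m=(abs(t)<.021)&(abs(s)<.1)&(Q[:,2]>.05)&(Q[:,2]<.13)
    for lo in np.arange(-.1,.1,.01):
        k=m&(s>=lo)&(s<lo+.01)
        if k.sum()>5: print(cn,round(lo,2),k.sum(),np.percentile(Q[k,2],[5,50,95]).round(3))
E
```

```text
6.75 [ 0.63782905 -0.2350274   0.12724012] [-0.27481282  0.02865727 -1.10784546] [-0.15387027 -0.06852429  0.00049295]
wrist -0.05 207 [0.075 0.076 0.077]
wrist -0.04 808 [0.077 0.079 0.08 ]
wrist -0.03 564 [0.08  0.081 0.082]
wrist -0.01 238 [0.088 0.089 0.09 ]
wrist -0.0 1281 [0.09  0.091 0.093]
wrist 0.01 1422 [0.093 0.095 0.099]
wrist 0.02 1703 [0.096 0.098 0.099]
wrist 0.03 1910 [0.099 0.101 0.103]
wrist 0.04 2197 [0.102 0.104 0.106]
wrist 0.05 2572 [0.105 0.107 0.109]
wrist 0.06 3041 [0.109 0.111 0.112]
wrist 0.07 3607 [0.112 0.114 0.115]
wrist 0.08 3026 [0.098 0.108 0.114]
wrist 0.09 491 [0.078 0.093 0.099]
```

View pics/laid.png

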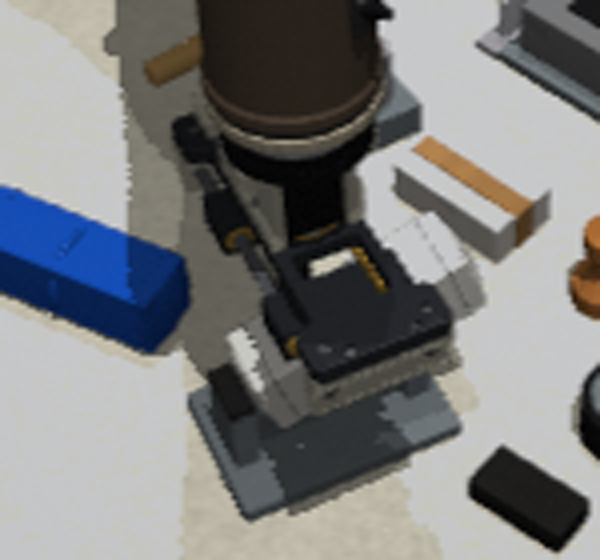

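The heavy end slipped inside its saddle and sits on the rib. The logger is tilted about 18°, shifted about 18 mm towards the light end, and supported stably in the cradle. That is fine for regripping at the light end, so I'll release, rise and measure.

carry_out(plan=[[0, 0, 0, 0, 5.5], [0, 0, 0, 0, 6.5], [0, 0, 0, 0, 9], [0, 0, 0, 0, 9], [0, 0, 3, 0, 9], [0, 0, 7, 0, 9], [0, 0, 12, 0, 9], [0, 0, 16, 0, 9], [0, 0, 16, 0, 9], [0, 0, 16, 0, 9]])

```text
clock: 7.8
position: [0.6381, -0.2351, 0.2884]
ee_rot: [-2.538, -1.849, -0.002]
force: [0.7, -0.2, -0.6]
width: 0.981
```

```bash
python3 - <<'E'
from h import *
im,P,K,T=shot("wrist","w3");np.savez("w3",im=im,P=P,K=K,T=T);s=arm.observe();R=cv2.Rodrigues(s["ee_rot"])[0];print(s["clock"],s["position"],"jaw",np.degrees(np.arctan2(R[1,1],R[0,1])))
a=np.array([np.cos(np.radians(72.2)),np.sin(np.radians(72.2))]);n=np.array([-a[1],a[0]])
Q=P.reshape(-1,3);col=im.reshape(-1,3).astype(int);d=Q[:,:2]-[.638,-.2344];S=d@a;t=d@n
m=(abs(t)<.05)&(abs(S)<.12)&(Q[:,2]>.064)&(Q[:,2]<.15)
for lo in np.arange(-.1,.1,.01):
    k=m&(S>=lo)&(S<lo+.01)
    if k.sum()>5: print(round(lo,2),k.sum(),np.percentile(Q[k,2],[5,50,95]).round(3),np.percentile(t[k],[2,98]).round(4))
E
```

```text
7.85 [ 0.63767031 -0.2346563   0.28695032] jaw -17.849151410826916
-0.05 111 [0.074 0.076 0.077] [-0.0206  0.0201]
-0.04 301 [0.077 0.079 0.08 ] [-0.0216  0.021 ]
-0.03 337 [0.08  0.082 0.083] [-0.0214  0.0206]
-0.02 360 [0.083 0.085 0.087] [-0.0215  0.0201]
-0.01 357 [0.086 0.088 0.09 ] [-0.0223  0.0199]
-0.0 399 [0.089 0.091 0.093] [-0.0219  0.0204]
0.01 425 [0.093 0.095 0.099] [-0.0221  0.0197]
0.02 473 [0.082 0.098 0.099] [-0.0252  0.0228]
0.03 480 [0.099 0.101 0.103] [-0.0224  0.0194]
0.04 505 [0.102 0.104 0.106] [-0.0223  0.019 ]
0.05 534 [0.105 0.107 0.109] [-0.0227  0.0188]
0.06 600 [0.108 0.11  0.112] [-0.0229  0.019 ]
0.07 614 [0.111 0.114 0.115] [-0.0231  0.0186]
0.08 578 [0.095 0.107 0.114] [-0.0226  0.0183]
0.09 128 [0.077 0.091 0.098] [-0.022   0.0179]
```

View pics/w3.png

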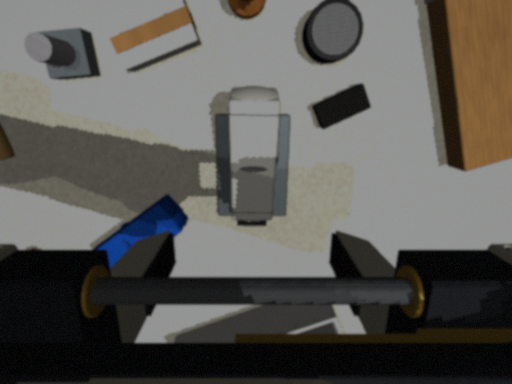

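carry_out(plan=[[2.2, 6.2, 0, -0.02, 9], [2.2, 6.2, -3, -0.02, 9], [2.2, 6.2, -7, -0.02, 9], [2.2, 6.2, -11, -0.02, 9], [2.2, 6.2, -14, -0.02, 9], [2.2, 6.2, -15.3, -0.02, 9], [2.2, 6.2, -15.3, -0.02, 9], [2.2, 6.2, -15.3, -0.02, 4], [2.2, 6.2, -15.3, -0.02, 4], [2.2, 6.2, -15.3, -0.02, 4], [2.2, 6.2, -15.3, -0.02, 4], [2.2, 6.2, -15.3, -0.02, 4], [2.2, 6.2, -15.3, -0.02, 4], [2.2, 6.2, -15.3, -0.02, 4], [2.2, 6.2, -15.3, -0.02, 4]], squeeze=12)

```text
clock: 9.35
position: [0.6598, -0.1726, 0.1341]
ee_rot: [-2.555, -1.822, 0.0]
force: [0.6, 1.1, 1.4]
width: 0.478
```

carry_out(plan=[[-0.2, -0.6, 1.5, 0, 4], [-0.5, -1.5, 3, 0, 4], [-0.8, -2.5, 4.8, 0, 4], [-1.1, -3.5, 6.6, 0, 4], [-1.4, -4.5, 8.4, 0, 4], [-1.7, -5.3, 10.5, 0, 4], [-1.8, -5.7, 13, 0, 4], [-1.8, -5.7, 15, 0, 4], [-1.8, -5.7, 15, 0, 4], [-1.8, -5.7, 15, 0, 4], [-1.8, -5.7, 15, 0, 4], [-1.8, -5.7, 15, 0, 4]], squeeze=12)

```text
clock: 10.55
position: [0.6413, -0.2293, 0.2827]
ee_rot: [-2.553, -1.821, 0.002]
force: [0.0, 0.4, -4.1]
width: 0.482
```

```bash
python3 - <<'E'
from h import *
im,P,K,T=shot("scene","hang_full");s=arm.observe();print(s["clock"],s["position"],s["force"],s["ft_torque"],s["width"])
im2=shot("wrist")[0]
c=np.hstack([cv2.resize(im[140:320,140:290],(400,480)),cv2.resize(im2,(400,480))]);cv2.imwrite("pics/hang.png",c[:,:,::-1])
E
```

```text
10.6 [ 0.641395   -0.22928315  0.28289096] [-0.61292798 -0.89884728 -4.6701121 ] [0.00124777 0.02506143 0.00755977] 0.48286260536023534
```

View pics/hang.png

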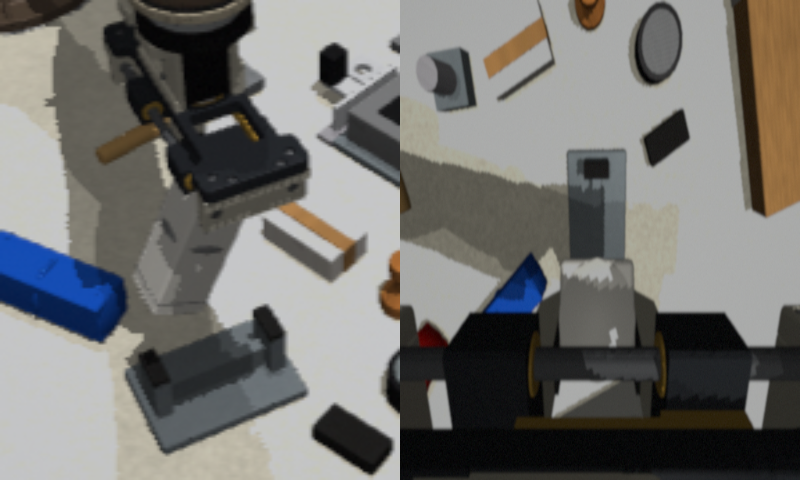

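```bash
cat > tilt.py <<'E'
from h import *
def tilt():
    s=arm.observe();p=s["position"];R=cv2.Rodrigues(s["ee_rot"])[0];j=R[:2,1];a=np.array([-j[1],j[0]])
    a=a if a[1]>0 else -a
    print("t",round(s["clock"],2),p.round(4),"jaw",np.degrees(np.arctan2(j[1],j[0])).round(1),"F",s["force"].round(1),"w",s["width"].round(3))
    for n in("scene","wrist"):
        im,P,K,T=shot(n);Q=P.reshape(-1,3);d=Q[:,:2]-p[:2];S=d@a;t=d@j
        zg=p[2]-.047;m=(abs(t)<.03)&(abs(S)<.09)&(Q[:,2]<zg-.022)&(Q[:,2]>zg-.125)
        for z in np.arange(zg-.12,zg-.02,.015):
            k=m&(abs(Q[:,2]-z)<.0075)
            if k.sum()>15: print(n,"dz",round(z-zg,3),k.sum(),"S",np.percentile(S[k],[3,97]).round(3),"t",np.percentile(t[k],[3,97]).round(3))
if __name__=="__main__": tilt()
E
python3 tilt.py
```

```text
Traceback (most recent call last):
  File "tilt.py", line 12, in <module>
    if __name__=="__main__": tilt()
                             ~~~~^^
  File "tilt.py", line 5, in tilt
    print("t",round(s["clock"],2),p.round(4),"jaw",np.degrees(np.arctan2(j[1],j[0])).round(1),"F",s["force"].round(1),"w",s["width"].round(3))
                                                                                                                          ^^^^^^^^^^^^^^^^
AttributeError: 'float' object has no attribute 'round'
```

```bash
sed -i 's/s\["width"\].round(3)/round(s["width"],3)/' tilt.py; python3 tilt.py
```

```text
t 10.65 [ 0.6415 -0.2293  0.2831] jaw -19.0 F [ 0.5 -0.7 -4.2] w 0.478
scene dz -0.105 16 S [-0.034 -0.015] t [0.02  0.022]
scene dz -0.09 138 S [-0.057 -0.014] t [-0.016  0.023]
scene dz -0.075 197 S [-0.054 -0.007] t [-0.018  0.023]
scene dz -0.06 199 S [-0.047  0.   ] t [-0.018  0.023]
scene dz -0.045 212 S [-0.04   0.007] t [-0.017  0.024]
scene dz -0.03 212 S [-0.034  0.014] t [-0.018  0.023]
```

It leans about 25°, held by pad friction. Easing the grip lets it swing down.

carry_out(plan=[[0, 0, 0, 0, 4], [0, 0, 0, 0, 4], [0, 0, 0, 0, 4], [0, 0, 0, 0, 4]], squeeze=6)

```text
clock: 11.15
position: [0.6417, -0.2295, 0.2835]
ee_rot: [-2.554, -1.822, 0.001]
force: [-0.4, 0.6, -4.7]
width: 0.48
```

```bash
python3 tilt.py
```

```text
t 11.15 [ 0.6417 -0.2295  0.2835] jaw -19.0 F [-0.4  0.6 -4.7] w 0.48
scene dz -0.105 46 S [-0.044 -0.002] t [-0.     0.022]
scene dz -0.09 168 S [-0.044  0.   ] t [-0.018  0.023]
scene dz -0.075 171 S [-0.04   0.004] t [-0.015  0.023]
scene dz -0.06 187 S [-0.035  0.009] t [-0.017  0.023]
scene dz -0.045 177 S [-0.031  0.014] t [-0.016  0.024]
scene dz -0.03 192 S [-0.027  0.018] t [-0.017  0.023]
wrist dz -0.105 24 S [-0.002 -0.001] t [-0.022  0.021]
wrist dz -0.06 18 S [0.012 0.018] t [-0.019  0.019]
wrist dz -0.045 225 S [0.016 0.019] t [-0.015  0.014]
wrist dz -0.03 67 S [0.023 0.024] t [-0.017  0.018]
```

Lean is 16° now. Carry it to the bay gently and ease the grip to 5 N.

carry_out(plan=[[-0.2, 1.2, 0, 0, 4], [-0.5, 3.2, 0, 0, 4], [-1, 6, 0, 0, 4], [-1.5, 9.2, 0, 0, 4], [-2.1, 12.6, 0, 0, 4], [-2.7, 16, 0, 0, 4], [-3.3, 19.6, 0, 0, 4], [-3.8, 23.2, 0, 0, 4], [-4.4, 26.8, 0, 0, 4], [-5, 30.4, 0, 0, 4], [-5.6, 34, 0, 0, 4], [-6.1, 37.2, 0, 0, 4], [-6.6, 40.2, 0, 0, 4], [-7, 42.8, 0, 0, 4], [-7.2, 44.6, 0, 0, 4], [-7.4, 45.8, 0, 0, 4], [-7.4, 45.8, 0, 0, 4], [-7.4, 45.8, 0, 0, 4], [-7.4, 45.8, 0, 0, 4]], squeeze=5)

```text
clock: 13.15
position: [0.5682, 0.2265, 0.2837]
ee_rot: [-2.557, -1.819, 0.001]
force: [-0.3, 0.1, -4.9]
width: 0.48
```

```bash
python3 tilt.py
```

```text
t 13.15 [0.5682 0.2265 0.2837] jaw -19.1 F [-0.3  0.1 -4.9] w 0.48
scene dz -0.105 76 S [-0.029  0.013] t [-0.017  0.023]
scene dz -0.09 114 S [-0.027  0.015] t [-0.02   0.024]
scene dz -0.075 116 S [-0.026  0.017] t [-0.018  0.024]
scene dz -0.06 124 S [-0.023  0.019] t [-0.016  0.024]
scene dz -0.045 116 S [-0.022  0.019] t [-0.017  0.025]
scene dz -0.03 130 S [-0.019  0.023] t [-0.016  0.024]
wrist dz -0.105 139 S [0.015 0.017] t [-0.021  0.021]
wrist dz -0.09 110 S [0.017 0.019] t [-0.02   0.019]
wrist dz -0.075 128 S [0.019 0.021] t [-0.02   0.019]
wrist dz -0.06 81 S [0.021 0.023] t [-0.02  0.02]
wrist dz -0.045 392 S [0.023 0.027] t [-0.019  0.019]
wrist dz -0.03 300 S [0.025 0.028] t [-0.02   0.019]
```

Lean is only about 7°. Lower towards the floor.

carry_out(plan=[[-0.2, -0.4, -1.5, 0, 4], [-0.2, -0.4, -4, 0, 4], [-0.2, -0.4, -6.5, 0, 4], [-0.2, -0.4, -8.5, 0, 4], [-0.2, -0.4, -9.8, 0, 4], [-0.2, -0.4, -10.4, 0, 4], [-0.2, -0.4, -10.6, 0, 4], [-0.2, -0.4, -10.6, 0, 4]])

```text
clock: 14.05
position: [0.5665, 0.2228, 0.1783]
ee_rot: [-2.557, -1.819, -0.0]
force: [0.0, -0.4, -5.1]
width: 0.477
```

```bash
python3 - <<'E'
from h import *
from tilt import tilt
tilt()
im,P,K,T=shot("scene");p=arm.observe()["position"]
Q=P.reshape(-1,3);m=(np.hypot(*(Q[:,:2]-p[:2]).T)<.045)
z=Q[m,2];print(np.histogram(z,bins=np.arange(0,.11,.004)))
E
```

```text
t 14.05 [0.5665 0.2228 0.1783] jaw -19.1 F [ 0.  -0.4 -5.1] w 0.477
scene dz -0.12 219 S [-0.042  0.047] t [-0.027  0.029]
scene dz -0.105 118 S [-0.028  0.053] t [-0.013  0.026]
scene dz -0.09 130 S [-0.028  0.057] t [-0.018  0.027]
scene dz -0.075 148 S [-0.089  0.015] t [-0.017  0.027]
scene dz -0.06 102 S [-0.022  0.019] t [-0.017  0.024]
scene dz -0.045 108 S [-0.021  0.021] t [-0.016  0.025]
scene dz -0.03 105 S [-0.019  0.024] t [-0.017  0.024]
wrist dz -0.12 2006 S [0.008 0.05 ] t [-0.028  0.029]
wrist dz -0.105 661 S [0.015 0.058] t [-0.028  0.028]
wrist dz -0.09 642 S [0.017 0.056] t [-0.027  0.027]
wrist dz -0.075 272 S [-0.09   0.021] t [-0.021  0.029]
wrist dz -0.06 82 S [0.021 0.023] t [-0.02  0.02]
wrist dz -0.045 400 S [0.024 0.027] t [-0.018  0.019]
wrist dz -0.03 292 S [0.026 0.028] t [-0.019  0.02 ]
(array([  0,   1,  99, 136,   8,  12,  19,  31,  33,  30,  25,  25,  22,
        26,  29,  36,  20,  21,  31,  31,  23,  26,  31,  30,  25,  31,
        34]), array([0.   , 0.004, 0.008, 0.012, 0.016, 0.02 , 0.024, 0.028, 0.032,
       0.036, 0.04 , 0.044, 0.048, 0.052, 0.056, 0.06 , 0.064, 0.068,
       0.072, 0.076, 0.08 , 0.084, 0.088, 0.092, 0.096, 0.1  , 0.104,
       0.108]))
```

carry_out(plan=[[0, 0, -0.2, 0, 4], [0, 0, -0.4, 0, 4], [0, 0, -0.5, 0, 4], [0, 0, -0.6, 0, 4], [0, 0, -0.6, 0, 4]])

```text
clock: 14.7
position: [0.567, 0.2232, 0.1733]
ee_rot: [-2.556, -1.82, -0.003]
force: [-1.6, -0.9, 4.4]
width: 0.487
```

Contact. Roll it upright by moving 14 mm along -a.

carry_out(plan=[[-0.1, -0.3, 0.1, 0, 4], [-0.2, -0.6, 0.1, 0, 4], [-0.3, -1, 0.1, 0, 4], [-0.5, -1.3, 0.1, 0, 4], [-0.5, -1.3, 0.1, 0, 4], [-0.5, -1.3, 0.1, 0, 4]])

```text
clock: 15.3
position: [0.5619, 0.2101, 0.1743]
ee_rot: [-2.557, -1.819, -0.003]
force: [-0.6, -0.2, -4.6]
width: 0.481
```

```bash
python3 tilt.py
```

```text
t 15.3 [0.5619 0.2101 0.1743] jaw -19.1 F [-0.6 -0.2 -4.6] w 0.481
scene dz -0.12 157 S [-0.029  0.059] t [-0.024  0.028]
scene dz -0.105 129 S [-0.026  0.064] t [-0.017  0.026]
scene dz -0.09 155 S [-0.026  0.069] t [-0.017  0.025]
scene dz -0.075 215 S [-0.088  0.014] t [-0.022  0.027]
scene dz -0.06 105 S [-0.023  0.02 ] t [-0.018  0.024]
scene dz -0.045 103 S [-0.021  0.022] t [-0.017  0.025]
scene dz -0.03 101 S [-0.019  0.022] t [-0.019  0.025]
wrist dz -0.12 3142 S [0.011 0.058] t [-0.028  0.029]
wrist dz -0.105 222 S [0.016 0.072] t [-0.026  0.026]
wrist dz -0.09 1085 S [0.018 0.07 ] t [-0.028  0.028]
wrist dz -0.075 536 S [-0.09   0.021] t [-0.023  0.028]
wrist dz -0.06 91 S [0.022 0.024] t [-0.02  0.02]
wrist dz -0.045 406 S [0.024 0.028] t [-0.018  0.019]
wrist dz -0.03 295 S [0.026 0.028] t [-0.019  0.019]
```

The roll lifted off contact by a fraction, so lean is still about 6°. Go back, press slightly lower, and roll again without raising.

carry_out(plan=[[0.2, 0.5, 0.2, 0, 4], [0.4, 1.1, 0.2, 0, 4], [0.4, 1.1, -0.1, 0, 4], [0.4, 1.1, -0.2, 0, 4], [0.3, 0.8, -0.2, 0, 4], [0.2, 0.5, -0.2, 0, 4], [0.1, 0.2, -0.2, 0, 4], [0, 0, -0.2, 0, 4], [0, -0.1, -0.2, 0, 4], [0, -0.1, -0.2, 0, 4]])

```text
clock: 16.4
position: [0.5619, 0.209, 0.1722]
ee_rot: [-2.557, -1.819, -0.002]
force: [-0.2, -0.4, -0.5]
width: 0.481
```

```bash
python3 tilt.py
```

```text
t 16.4 [0.5619 0.209  0.1722] jaw -19.1 F [-0.2 -0.4 -0.5] w 0.481
scene dz -0.12 110 S [-0.026  0.059] t [-0.028  0.029]
scene dz -0.105 176 S [-0.023  0.065] t [-0.023  0.027]
scene dz -0.09 147 S [-0.012  0.071] t [-0.015  0.025]
scene dz -0.075 209 S [-0.088  0.026] t [-0.021  0.028]
scene dz -0.06 89 S [-0.013  0.028] t [-0.017  0.024]
scene dz -0.045 101 S [-0.014  0.028] t [-0.018  0.026]
scene dz -0.03 101 S [-0.014  0.031] t [-0.016  0.024]
wrist dz -0.12 2869 S [0.021 0.087] t [-0.028  0.029]
wrist dz -0.105 251 S [0.031 0.073] t [-0.025  0.026]
wrist dz -0.09 1214 S [0.031 0.071] t [-0.028  0.028]
wrist dz -0.075 593 S [-0.09   0.031] t [-0.022  0.028]
wrist dz -0.06 257 S [0.03  0.031] t [-0.02  0.02]
wrist dz -0.045 487 S [0.03  0.034] t [-0.019  0.019]
wrist dz -0.03 528 S [0.03  0.031] t [-0.019  0.02 ]
```

It is upright now, bearing on the floor, but 8 mm off centre along +a. I'll grip firmer, lift 5 mm, recentre and set it down.

carry_out(plan=[[0, 0, 0, 0, 4], [0, 0, 0, 0, 4], [0, 0, 0, 0, 4], [0, 0, 0.3, 0, 4], [0, 0, 0.6, 0, 4], [-0.1, -0.4, 0.6, 0, 4], [-0.3, -0.7, 0.6, 0, 4], [-0.3, -0.7, 0.3, 0, 4], [-0.3, -0.7, 0.1, 0, 4], [-0.3, -0.7, 0, 0, 4], [-0.3, -0.7, 0, 0, 4]], squeeze=30)

```text
clock: 17.6
position: [0.5588, 0.2021, 0.1722]
ee_rot: [-2.556, -1.82, -0.002]
force: [-1.2, -0.8, -0.5]
width: 0.475
```

```bash
python3 tilt.py | grep -v "S \[-0.0[89]"
```

```text
t 17.6 [0.5588 0.2021 0.1722] jaw -19.1 F [-1.2 -0.8 -0.5] w 0.475
scene dz -0.12 90 S [-0.02   0.068] t [-0.029  0.029]
scene dz -0.105 191 S [-0.015  0.072] t [-0.02   0.028]
scene dz -0.09 149 S [-0.013  0.076] t [-0.016  0.025]
scene dz -0.06 91 S [-0.013  0.03 ] t [-0.017  0.024]
scene dz -0.045 94 S [-0.015  0.028] t [-0.017  0.025]
scene dz -0.03 100 S [-0.013  0.028] t [-0.016  0.024]
wrist dz -0.12 3361 S [0.022 0.087] t [-0.029  0.029]
wrist dz -0.105 223 S [0.03  0.079] t [-0.024  0.025]
wrist dz -0.09 1214 S [0.031 0.078] t [-0.028  0.028]
wrist dz -0.06 261 S [0.03  0.031] t [-0.02  0.02]
wrist dz -0.045 490 S [0.03  0.034] t [-0.019  0.019]
wrist dz -0.03 537 S [0.03  0.031] t [-0.02  0.02]
```

carry_out(plan=[[0, 0, 0, 0, 4.8], [0, 0, 0, 0, 5.2], [0, 0, 0, 0, 6], [0, 0, 0, 0, 7], [0, 0, 0, 0, 8], [0, 0, 0, 0, 9], [0, 0, 2, 0, 9], [0, 0, 5, 0, 9], [0, 0, 9, 0, 9], [0, 0, 14, 0, 9], [0, 0, 15, 0, 9], [0, 0, 15, 0, 9]])

```text
clock: 18.9
position: [0.5597, 0.2022, 0.3242]
ee_rot: [-2.557, -1.82, -0.008]
force: [0.4, 0.4, -0.8]
width: 0.979
```

```bash
python3 - <<'E'
from h import *
im,P,K,T=shot("scene","stand");print(arm.observe()["clock"],arm.observe()["position"])
Q=P.reshape(-1,3)
im2,P2,K2,T2=shot("wrist","w4");R=P2.reshape(-1,3)
for n,Q in(("s",Q),("w",R)):
  for lo in(.05,.07,.09,.11,.13,.147):
    m=(np.hypot(Q[:,0]-.5614,Q[:,1]-.2093)<.05)&(Q[:,2]>=lo)&(Q[:,2]<lo+.02)
    if m.sum()>10:print(n,lo,m.sum(),[np.round(t,1) for t in cv2.minAreaRect(Q[m,:2].astype(np.float32)*1000)],Q[m,2].max())
c=np.hstack([cv2.resize(im[100:250,220:370],(400,400)),cv2.resize(im2,(400,400))]);cv2.imwrite("pics/stand2.png",c[:,:,::-1])
E
```

```text
18.95 [0.55877114 0.20224702 0.32223046]
s 0.05 122 [array([572.9, 200. ]), array([60.2, 31. ]), np.float64(27.3)] 0.06963233789549017
s 0.07 125 [array([574.2, 200.7]), array([60. , 33.4]), np.float64(27.6)] 0.08996272132322769
s 0.09 138 [array([576.2, 199. ]), array([58.8, 34.4]), np.float64(24.0)] 0.10988969651466352
s 0.11 131 [array([578.9, 201.4]), array([60.6, 32.8]), np.float64(27.2)] 0.12992134220734952
s 0.13 249 [array([573.3, 214.1]), array([47.9, 47.9]), np.float64(67.0)] 0.14999001109387777
s 0.147 93 [array([572.3, 213. ]), array([39.5, 34.7]), np.float64(69.1)] 0.151585690532148
w 0.05 22 [array([571.1, 233. ]), array([ 8.4, 41.5]), np.float64(83.7)] 0.06969157612023585
w 0.07 179 [array([563.7, 229.2]), array([54.4, 25.3]), np.float64(19.6)] 0.08934919738025587
w 0.09 75 [array([563.4, 227.5]), array([58.9, 27.9]), np.float64(24.6)] 0.10999271016528694
w 0.11 93 [array([573.9, 232.8]), array([50.8, 18.5]), np.float64(5.9)] 0.12995392415317109
w 0.13 2272 [array([572.5, 214.2]), array([44.8, 44.3]), np.float64(71.2)] 0.14997869750481824
w 0.147 505 [array([569. , 212.7]), array([30.4, 29.7]), np.float64(59.4)] 0.14997869750481824
```

View pics/stand2.png

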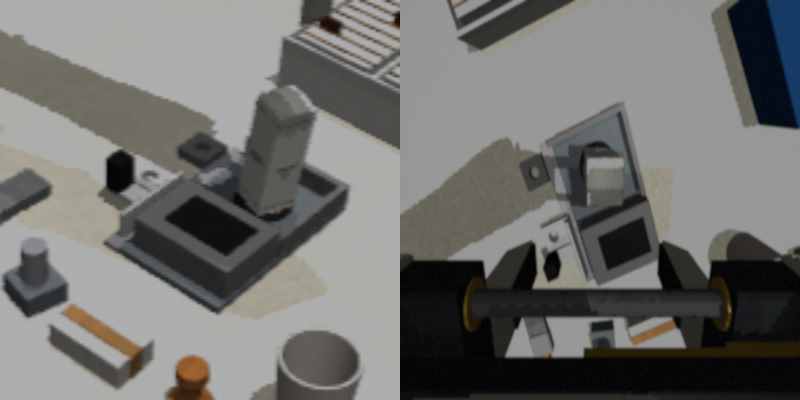

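```bash
cat > chk.py <<'E'
from h import *
im,P,K,T=shot("scene");Q=P.reshape(-1,3);s=arm.observe();print(s["clock"],s["position"],s["joints"].round(2))
for lo in(.04,.06,.08,.10,.12,.13,.147):
    m=(np.hypot(Q[:,0]-.5614,Q[:,1]-.2093)<.05)&(Q[:,2]>=lo)&(Q[:,2]<lo+.02)
    if m.sum()>10:print(lo,m.sum(),[np.round(t,1) for t in cv2.minAreaRect(Q[m,:2].astype(np.float32)*1000)],Q[m].mean(0).round(4),Q[m,2].max())
E
python3 chk.py
```

```text
19.05 [0.55795433 0.2021291  0.3204899 ] [-0.92  0.41  0.69  1.65 -0.28  1.18 -0.49]
0.04 118 [array([571.8, 198.5]), array([59.7, 33.1]), np.float64(23.6)] [0.5741 0.2    0.0497] 0.059897056302426255
0.06 125 [array([574.5, 199.4]), array([60.4, 32.9]), np.float64(26.4)] [0.5753 0.2    0.0693] 0.07999435098863261
0.08 133 [array([575.1, 199.3]), array([60.1, 34.3]), np.float64(23.9)] [0.577  0.2004 0.0898] 0.09986717458871142
0.1 135 [array([577.1, 199.5]), array([59.8, 32.1]), np.float64(24.4)] [0.5778 0.2003 0.1101] 0.11995607969762823
0.12 150 [array([579.7, 200.9]), array([59.6, 35.2]), np.float64(26.0)] [0.5811 0.2022 0.1309] 0.13999317667948663
0.13 245 [array([574.4, 213.2]), array([44.9, 47.8]), np.float64(70.7)] [0.5779 0.2078 0.1428] 0.1499801373538282
0.147 92 [array([573.7, 211.1]), array([40.4, 44. ]), np.float64(76.4)] [0.5703 0.2111 0.1491] 0.15371366623033822
```

It stands, possibly still rocking slightly. Move above the gate grip and recheck.

carry_out(plan=[[-11.3, -8.9, 0, -1.2, 6], [-11.3, -8.9, 0, -1.2, 6], [-11.3, -8.9, 0, -1.2, 6], [-11.3, -8.9, 0, -1.2, 6], [-11.3, -8.9, 0, -1.2, 6], [-11.3, -8.9, 0, -1.2, 6], [-11.3, -8.9, 0, -1.2, 6], [-11.3, -8.9, 0, -1.2, 6], [-11.3, -8.9, -4, -1.2, 6], [-11.3, -8.9, -8, -1.2, 6], [-11.3, -8.9, -12, -1.2, 6], [-11.3, -8.9, -15, -1.2, 6], [-11.3, -8.9, -15, -1.2, 6]])

```text
clock: 20.35
position: [0.4418, 0.112, 0.1666]
ee_rot: [3.141, 0.058, -0.01]
force: [0.5, -0.3, 1.3]
width: 0.652
```

```bash
python3 chk.py; python3 - <<'E'
from h import *
im,P,K,T=shot("top");Q=P.reshape(-1,3)
for lo,hi in((.13,.17),(.147,.17),(.055,.07)):
    c=(.5614,.2093) if lo>.1 else (.445,.113)
    m=(np.hypot(Q[:,0]-c[0],Q[:,1]-c[1])<.05)&(Q[:,2]>=lo)&(Q[:,2]<hi)
    if m.sum()>10:print(lo,m.sum(),[np.round(t,1) for t in cv2.minAreaRect(Q[m,:2].astype(np.float32)*1000)],Q[m].mean(0).round(4))
E
```

```text
20.4 [0.44322215 0.11214371 0.16870685] [-0.99  0.41  0.83  2.16 -0.45  0.75 -1.4 ]
0.04 120 [array([572.5, 199.3]), array([59.5, 32.8]), np.float64(26.3)] [0.574  0.1997 0.0501] 0.059893845661229905
0.06 119 [array([575.1, 200.2]), array([60. , 35.6]), np.float64(29.9)] [0.5753 0.2001 0.0695] 0.07974307112606027
0.08 137 [array([575.9, 200.2]), array([60. , 32.1]), np.float64(26.1)] [0.5771 0.2004 0.0896] 0.09964828870191178
0.1 135 [array([576.2, 201.5]), array([60. , 35.5]), np.float64(23.3)] [0.5782 0.2008 0.1101] 0.11993841107820402
0.12 135 [array([580.2, 200.9]), array([59.5, 31.4]), np.float64(26.6)] [0.5804 0.2015 0.1298] 0.13986971601690024
0.13 248 [array([574.7, 212.6]), array([48. , 47.8]), np.float64(66.3)] [0.5776 0.2072 0.1427] 0.14992530421101513
0.147 88 [array([569.7, 212.8]), array([37.5, 39. ]), np.float64(89.0)] [0.5717 0.212  0.149 ] 0.15237160991849652
```

```bash
cat > lean.py <<'E'
from h import *
j=np.array([np.cos(np.radians(-19.1)),np.sin(np.radians(-19.1))]);a=np.array([-j[1],j[0]])
for n in("scene","top"):
    im,P,K,T=shot(n,"lean_"+n);Q=P.reshape(-1,3);d=Q[:,:2]-[.5614,.2093]
    for lo in np.arange(.045,.15,.015):
        m=(np.hypot(*d.T)<.048)&(Q[:,2]>=lo)&(Q[:,2]<lo+.015)
        if m.sum()>10: print(n,lo.round(3),m.sum(),"t",np.percentile(d[m]@j,[3,50,97]).round(4),"S",np.percentile(d[m]@a,[3,50,97]).round(4))
print(arm.observe()["clock"])
E
python3 lean.py
```

```text
scene 0.045 93 t [-0.0143  0.0225  0.0271] S [-0.019  -0.0126  0.022 ]
scene 0.06 94 t [-0.0133  0.0231  0.0276] S [-0.0175 -0.013   0.023 ]
scene 0.075 94 t [-0.0123  0.0244  0.0297] S [-0.0181 -0.0105  0.0241]
scene 0.09 100 t [-0.011   0.0256  0.0302] S [-0.0165 -0.011   0.0255]
scene 0.105 101 t [-0.0104  0.0271  0.031 ] S [-0.0154 -0.0102  0.0251]
scene 0.12 105 t [-0.0082  0.0276  0.0323] S [-0.0148 -0.0096  0.0274]
scene 0.135 207 t [-0.0094  0.0182  0.0318] S [-0.0131  0.0026  0.0293]
20.55
```

The lean is small (about 5°), static over 1.5 s, and the foot is on the disc centre, so it is balanced. I'll go on to the gate: descend over the grip and take hold.

carry_out(plan=[[0.2, 0.1, -3, 0, 6], [0.2, 0.1, -5.5, 0, 6], [0.2, 0.1, -6.9, 0, 6], [0.2, 0.1, -6.9, 0, 6], [0.2, 0.1, -6.9, 0, 2], [0.2, 0.1, -6.9, 0, 2], [0.2, 0.1, -6.9, 0, 2], [0.2, 0.1, -6.9, 0, 2], [0.2, 0.1, -6.9, 0, 2], [0.2, 0.1, -6.9, 0, 2]], squeeze=10)

```text
clock: 21.55
position: [0.4478, 0.1142, 0.1029]
ee_rot: [-3.136, -0.058, -0.005]
force: [-1.0, -0.3, 5.3]
width: 0.261
```

carry_out(plan=[[0, 0.8, 0, 0, 2], [0, 2, 0, 0, 2], [-0.1, 3.5, 0, 0, 2], [-0.2, 5, 0, 0, 2], [-0.2, 6.3, 0, 0, 2], [-0.2, 7.4, 0, 0, 2], [-0.3, 8.1, 0, 0, 2], [-0.3, 8.4, 0, 0, 2], [-0.3, 8.4, 0, 0, 2], [-0.3, 8.4, 0, 0, 2]])

```text
clock: 22.55
position: [0.4456, 0.1987, 0.103]
ee_rot: [-3.136, -0.059, -0.008]
force: [5.8, 1.5, -3.6]
width: 0.261
```

```bash
python3 lean.py; python3 -c "
from h import *
s=arm.observe();print(s['position'],s['force'],s['width'])"
```

```text
scene 0.045 92 t [-0.0154  0.0222  0.0266] S [-0.0185 -0.0138  0.0217]
scene 0.06 91 t [-0.0125  0.0238  0.0276] S [-0.0186 -0.012   0.0228]
scene 0.075 102 t [-0.012   0.025   0.0296] S [-0.0173 -0.0111  0.0239]
scene 0.09 97 t [-0.0112  0.0257  0.0305] S [-0.0165 -0.012   0.0259]
scene 0.105 98 t [-0.0085  0.0267  0.0307] S [-0.0151 -0.01    0.0286]
scene 0.12 105 t [-0.0093  0.0283  0.0324] S [-0.0147 -0.0075  0.0272]
scene 0.135 210 t [-0.0098  0.0171  0.0322] S [-0.0134  0.0023  0.0285]
top 0.045 27 t [-0.0195 -0.0012  0.0229] S [-0.016  -0.0146 -0.003 ]
top 0.06 21 t [-0.0183 -0.0062  0.0237] S [-0.0152 -0.0139 -0.0038]
top 0.075 34 t [-0.0168  0.0003  0.0226] S [-0.0172 -0.0137 -0.0079]
top 0.09 22 t [-0.0156  0.0027  0.0239] S [-0.0134 -0.0124 -0.0091]
top 0.105 28 t [-0.0142  0.0055  0.026 ] S [-0.0133 -0.0118 -0.0105]
top 0.12 27 t [-0.0116  0.007   0.0275] S [-0.0119 -0.011  -0.01  ]
top 0.135 205 t [-0.008   0.0116  0.0297] S [-0.0108  0.0101  0.0318]
22.65
[0.4456414  0.19861273 0.10296536] [ 5.33578803  1.34983271 -3.6300638 ] 0.25822089787258845
```

carry_out(plan=[[0.1, 0.2, 0, 0, 2], [0.1, 0.4, 0, 0, 2], [0.1, 0.6, 0, 0, 2], [0.1, 0.6, 0, 0, 2]])

```text
clock: 23.05
position: [0.4457, 0.2031, 0.1029]
ee_rot: [-3.137, -0.056, -0.004]
force: [-1.3, -4.8, 6.5]
width: 0.258
```

carry_out(plan=[[0, 0.2, 0, 0, 2], [0, 0.4, 0, 0, 2], [0, 0.4, 0, 0, 2]])

```text
clock: 23.35
position: [0.4457, 0.2035, 0.1028]
ee_rot: [3.141, 0.051, 0.004]
force: [2.0, -13.6, 6.5]
width: 0.261
```

The gate is against its stop. Release and rise.

carry_out(plan=[[0, 0, 0, 0, 2], [0, -0.05, 0, 0, 3], [0, -0.05, 0, 0, 4.5], [0, -0.05, 0, 0, 6], [0, -0.05, 0, 0, 6], [0, -0.05, 3, 0, 6], [0, -0.05, 7, 0, 6], [0, -0.05, 12, 0, 6], [0, -0.05, 16, 0, 9], [0, -0.05, 17, 0, 9], [0, -0.05, 17, 0, 9]])

```text
clock: 24.45
position: [0.4462, 0.2037, 0.274]
ee_rot: [-3.139, -0.052, -0.007]
force: [-0.2, -0.8, 0.2]
width: 0.868
```

```bash
python3 - <<'E'
from h import *
im,P,K,T=shot("wrist","w5");np.savez("w5",im=im,P=P,K=K,T=T);s=arm.observe();print(s["clock"],s["position"],s["joints"].round(2))
Q=P.reshape(-1,3)
for k,c,r,z0,z1 in(("grip",(.443,.2),.04,.054,.068),("tab",(.4545,.2347),.035,.0185,.029),):
    m=(np.hypot(Q[:,0]-c[0],Q[:,1]-c[1])<r)&(Q[:,2]>z0)&(Q[:,2]<z1)
    if m.sum()>5:print(k,m.sum(),[np.round(t,1) for t in cv2.minAreaRect(Q[m,:2].astype(np.float32)*1000)],np.median(Q[m,2]))
W=np.linalg.inv(T);p=W@np.array([.4545,.2347,.024,1]);q=K@p[:3];u,v=(q[:2]/q[2]).astype(int);print(u,v)
b=im[max(v-60,0):v+60,max(u-80,0):u+80,::-1];cv2.imwrite("pics/tab.png",cv2.resize(b,None,fx=4,fy=4,interpolation=cv2.INTER_CUBIC))
E
python3 lean.py | grep -E "0.045|0.12"
```

```text
24.5 [0.44537059 0.20351418 0.27261591] [-1.29  0.32  0.98  1.97 -0.31  1.01 -1.71]
grip 465 [array([441.4, 201.9]), array([22.1, 23.5]), np.float64(1.5)] 0.05962305031252452
tab 1364 [array([462.4, 226.6]), array([52.8, 52.6]), np.float64(2.0)] 0.023899769468667176
225 166
scene 0.045 91 t [-0.015   0.0229  0.0266] S [-0.0186 -0.0112  0.0231]
scene 0.12 108 t [-0.0098  0.028   0.0322] S [-0.0146 -0.0096  0.0287]
top 0.045 36 t [-0.0198 -0.0118  0.0227] S [-0.0157 -0.0142  0.0137]
top 0.105 43 t [-0.0153 -0.0048  0.0249] S [-0.0127 -0.0112  0.0263]
top 0.12 44 t [-0.0143 -0.0079  0.0278] S [-0.0121 -0.0104  0.0248]
```

View pics/tab.png

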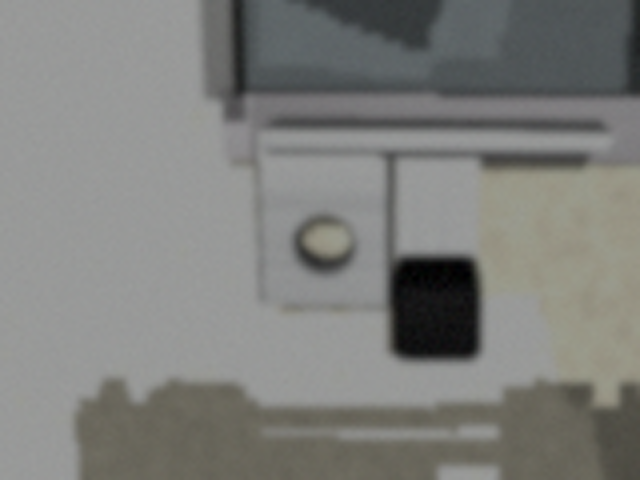

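The hole is at crop (326,242), the desk shows through it, and the tab sits over the lug beside the grip. Compute the hole, then go for the pin.

```bash
python3 - <<'E'
from h import *
d=np.load("w5.npz");K,T=d["K"],d["T"]
print(ray(K,T,226.5,166.4,.024))
a=np.load("w1.npz");im,P=a["im"],a["P"]
for n in("w1","w2","w3"):
    P=np.load(n+".npz")["P"].reshape(-1,3)
    m=(np.hypot(P[:,0]-.4855,P[:,1]+.049)<.03)&(P[:,2]>.0635)&(P[:,2]<.07);c=P[m]
    if m.sum()>9:print(n,m.sum(),cv2.minEnclosingCircle(c[:,:2].astype(np.float32)*1000))
E
```

```text
[0.45467801 0.23397173 0.024     ]
w1 115 ((485.58544921875, -46.53969955444336), 12.191361427307129)
w2 594 ((485.2856140136719, -49.9178352355957), 13.247320175170898)
w3 658 ((485.3302307128906, -49.8254508972168), 13.425546646118164)
```

carry_out(plan=[[4, -25.2, 0, 0.5, 6], [4, -25.2, 0, 0.5, 6], [4, -25.2, 0, 0.5, 6], [4, -25.2, 0, 0.5, 6], [4, -25.2, 0, 0.5, 6], [4, -25.2, -3, 0.5, 6], [4, -25.2, -3, 0.5, 6], [4, -25.2, -3, 0.5, 6], [4, -25.2, -3, 0.5, 6]])

```text
clock: 25.5
position: [0.4848, -0.0479, 0.2414]
ee_rot: [3.029, 0.829, -0.0]
force: [0.0, -0.0, 0.2]
width: 0.656
```

```bash
python3 - <<'E'
from h import *
im,P,K,T=shot("wrist","w6");s=arm.observe();R=cv2.Rodrigues(s["ee_rot"])[0];print(s["clock"],s["position"],s["joints"].round(2),np.degrees(np.arctan2(R[1,1],R[0,1])))
P=P.reshape(-1,3)
m=(np.hypot(P[:,0]-.4855,P[:,1]+.049)<.03)&(P[:,2]>.062)&(P[:,2]<.07);c=P[m]
print(m.sum(),cv2.minEnclosingCircle(c[:,:2].astype(np.float32)*1000),c.mean(0))
E
```

```text
25.55 [ 0.48500025 -0.04777836  0.24162458] [-0.68  0.34  0.87  2.02 -0.32  0.93 -0.68] -59.36405581803411
588 ((485.1125793457031, -49.76700210571289), 12.914447784423828) [ 0.48532382 -0.04926365  0.065744  ]
```

carry_out(plan=[[0, -0.2, -4, 0, 6], [0, -0.2, -8, 0, 6], [0, -0.2, -11, 0, 6], [0, -0.2, -13.3, 0, 6], [0, -0.2, -13.3, 0, 6], [0, -0.2, -13.3, 0, 2], [0, -0.2, -13.3, 0, 2], [0, -0.2, -13.3, 0, 2], [0, -0.2, -13.3, 0, 2], [0, -0.2, -13.3, 0, 2], [0, -0.2, -13.3, 0, 2]], squeeze=30)

```text
clock: 26.65
position: [0.4853, -0.0496, 0.1091]
ee_rot: [3.029, 0.83, 0.003]
force: [-0.8, 1.9, 6.9]
width: 0.267
```

carry_out(plan=[[0, 0, 3, 0, 2], [0, 0, 6, 0, 2], [0, 0, 9, 0, 2], [-0.5, 4, 9, 0, 2], [-1, 8.5, 9, 0, 2], [-1.5, 13, 9, 0, 2], [-2, 17.5, 9, 0, 2], [-2.5, 22, 9, 0, 2], [-2.9, 26, 9, 0, 2], [-3, 28, 9, 0, 2], [-3.1, 28.4, 9, 0, 2], [-3.1, 28.4, 9, 0, 2], [-3.1, 28.4, 9, 0, 2]])

```text
clock: 27.95
position: [0.4544, 0.2328, 0.1991]
ee_rot: [3.029, 0.827, 0.002]
force: [0.4, -0.0, -1.0]
width: 0.27
```

```bash
python3 - <<'E'
from h import *
im,P,K,T=shot("scene");s=arm.observe();print(s["clock"],s["position"],s["force"],s["width"])
R=cv2.Rodrigues(s["ee_rot"])[0];print(np.degrees(np.arctan2(R[1,1],R[0,1])),R[:,2])
Q=P.reshape(-1,3);p=s["position"]
for lo in np.arange(.085,.15,.01):
    m=(np.hypot(Q[:,0]-p[0],Q[:,1]-p[1])<.025)&(Q[:,2]>lo)&(Q[:,2]<lo+.01)
    if m.sum()>4: print(lo.round(3),m.sum(),Q[m,:2].min(0).round(4),Q[m,:2].max(0).round(4))
E
```

```text
28.0 [0.45454801 0.23266008 0.19918522] [-0.45733361 -0.29615853 -1.14008803] 0.26441125413837197
-59.49475566930837 [ 0.00184304 -0.001002   -0.9999978 ]
0.095 13 [0.4499 0.2267] [0.4621 0.236 ]
0.105 8 [0.4498 0.2253] [0.4629 0.2348]
0.115 27 [0.4459 0.2191] [0.4703 0.2371]
0.125 19 [0.4463 0.2175] [0.4691 0.2408]
0.135 13 [0.4593 0.2085] [0.4713 0.2413]
```

carry_out(plan=[[0, 0.15, -2, 0, 2], [0, 0.15, -4, 0, 2], [0, 0.15, -5.5, 0, 2], [0, 0.15, -6.4, 0, 2], [0, 0.15, -6.9, 0, 2], [0, 0.15, -7.3, 0, 2], [0, 0.15, -7.6, 0, 2], [0, 0.15, -7.6, 0, 2]])

```text
clock: 28.8
position: [0.4546, 0.2342, 0.1232]
ee_rot: [3.03, 0.826, 0.003]
force: [-0.1, -0.0, -0.7]
width: 0.27
```

The pin has entered the tab freely, with no contact force. Continue down.

carry_out(plan=[[0, 0, -0.3, 0, 2], [0, 0, -0.6, 0, 2], [0, 0, -0.9, 0, 2], [0, 0, -1.1, 0, 2], [0, 0, -1.1, 0, 2]])

```text
clock: 29.3
position: [0.4545, 0.2341, 0.1119]
ee_rot: [3.029, 0.826, 0.002]
force: [0.7, -0.6, 0.0]
width: 0.262
```

carry_out(plan=[[0, 0, -0.2, 0, 2], [0, 0, -0.3, 0, 2], [0, 0, -0.3, 0, 2], [0, 0, -0.3, 0, 3], [0, 0, -0.3, 0, 3.6], [0, 0, -0.3, 0, 3.6], [0, 0, 1, 0, 3.6], [0, 0, 3, 0, 3.6], [0, 0, 6, 0, 3.6], [0, 0, 10, 0, 3.6], [0, 0, 13, 0, 3.6], [0, 0, 13, 0, 3.6], [0, 0, 13, 0, 3.6]])

```text
clock: 30.6
position: [0.4545, 0.2343, 0.2428]
ee_rot: [3.03, 0.827, 0.004]
force: [-0.3, -0.4, -0.8]
width: 0.391
```

```bash
python3 - <<'E'
from h import *
im2,P2,K2,T2=shot("wrist");im,P,K,T=shot("scene");s=arm.observe();print(s["clock"],s["position"],s["force"])
for n,P in(("w",P2),("s",P)):
    Q=P.reshape(-1,3);m=(np.hypot(Q[:,0]-.4546,Q[:,1]-.2343)<.02)&(Q[:,2]>.03);z=Q[m,2]
    if m.sum()>5:
        t=m&(Q[:,2]>.06)&(Q[:,2]<.08);print(n,m.sum(),np.percentile(z,[50,95]),t.sum(),cv2.minEnclosingCircle(Q[t,:2].astype(np.float32)*1000) if t.sum() else 0, np.median(Q[t,2]))
E
python3 lean.py | grep -E "0.045|0.12"
```

```text
30.7 [0.45383649 0.23397617 0.24136998] [ 0.30216931 -0.12929224  0.53634634]
w 1251 [0.06633479 0.22021407] 592 ((454.33740234375, 233.5702362060547), 12.849966049194336) 0.06576737145511366
s 353 [0.29295151 0.3302671 ] 52 ((454.3609924316406, 234.9232940673828), 14.687228202819824) 0.06688643715130116
scene 0.045 93 t [-0.0153  0.0221  0.0267] S [-0.0187 -0.0123  0.0229]
scene 0.12 111 t [-0.0092  0.0284  0.032 ] S [-0.0144 -0.0097  0.0272]
top 0.045 14 t [-0.0035  0.0102  0.0217] S [-0.0164 -0.0151 -0.0143]
top 0.12 20 t [-0.0141  0.013   0.0286] S [-0.0118 -0.011   0.0294]
```

The pin's head top is at 0.0658, the same as in its stand, so it is fully home. One final look.

```bash
python3 - <<'E'
from h import *
im=shot("scene")[0];im2=shot("top")[0]
c=np.hstack([cv2.resize(im[120:330,180:400],(440,420)),cv2.resize(im2[100:270,140:300],(360,420))]);cv2.imwrite("pics/final.png",c[:,:,::-1])
E
```

```text
(no output)
```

View pics/final.png

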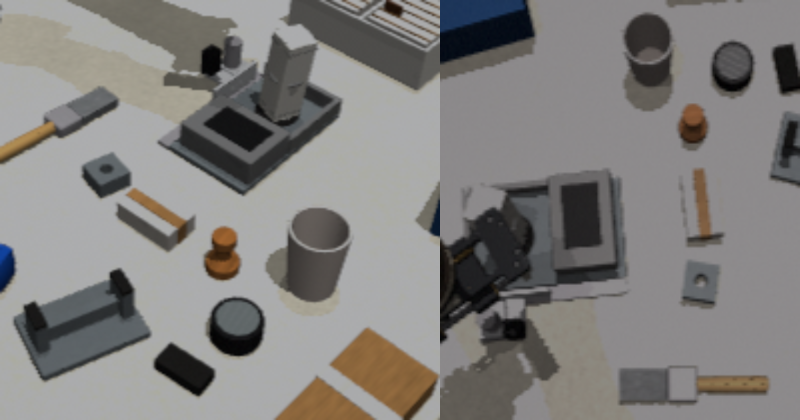

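The final view shows the logger standing in the bay, the gate across it, the pin beside the grip at (232,50), the cradle and pin stand empty, and the other things in place.

```bash
python3 -c "
from cell import arm
print(arm.sign_off(), arm.observe()['clock'])"
```

```text
the job is handed in; nothing more can be done
the job is handed in; nothing more can be done
```

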